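# Take the pile of coffee tools apart and put each in its place

### The job

The coffee tools have been left piled up on the filter holder. Take the pile apart and put everything away in its own place: the tamper standing in the round dish, the leveller right way up in the bored block so that it hangs by its rim, the dosing ring flat over the cone of its stand, and the filter holder down in its cradle with the neck of its handle in the gap of the cradle. Leave the lemon and the teaspoon where they are.

Things in the scene. Friction and masses are not known exactly. Their poses are not given: they have to be found in the camera images.
- tamper: tamper, top of the pile: flat steel base 49 mm across and 11 mm thick, thin neck, dark wooden knob, 68 mm tall in all, 200 g. Origin at the centre of its underside, z up. The knob is 32 mm across at its widest, 46 to 56 mm up: grip it there. At the start it stands on the flat top of the leveller.
- leveller: leveller, second in the pile: dark steel disc with knurled edge, 57 mm across, 14 to 34 mm above the origin (grip it across), over a narrower foot 45 mm across and 14 mm deep, bevelled to 32 mm at the bottom. Origin: centre of the foot's underside, z up. 160 g. At the start the foot is inside the dosing ring and the disc rests on the ring's rim.
- dosing_ring: dosing ring, third in the pile: bare aluminium ring 65 mm across outside, 4 to 24 mm above the origin (grip it across), open right through (bore 53 mm above, 43 mm below); under it a collar 48 mm across and 4 mm deep, at the start inside the filter holder's mouth. Origin: centre of its underside, z up. 70 g.
- filter_holder: filter holder, under the pile: steel cup 60 mm wide, 34 high, an ear at each side (70 over both, along y). Level handle along its -x (roughly to the robot): neck 13 thick, 28 to 44 mm from the cup's axis, black grip 24 thick, 44 to 118 mm, centre line 26 mm up; take it close to the neck, 56 mm from the axis. Origin: centre of cup's underside, z up. 280 g, balanced 9 mm from the axis.
- tamper_dish: tamper dish (fixed): round black rubber dish, 72 mm across the rim and 14 mm high; inner floor 56 mm across and 6 mm above the origin, mouth 64 mm across. The tamper stands in it, its underside 6 mm above this origin. Origin: centre of the underside, on the worktop.
- leveller_block: leveller block (fixed): square wooden block 78 x 78 mm, 24 mm high, with a round hole 51 mm wide and 19 mm deep in the middle of its top. The leveller's foot goes into the hole and its disc rests on the block's top: its origin is then 10 mm above this one. Origin: centre of the underside, on the worktop.
- ring_cone: ring stand (fixed): round wooden plate 74 mm across and 6 mm thick with a cone in the middle, 39 mm wide at its foot, its top 28 mm above the worktop. The dosing ring goes over the cone, collar down, flat on the plate: its origin is then 6 mm above this one. Origin: centre of the underside, on the worktop.
- cradle: cradle (fixed): round wooden base 84 mm across, 10 mm thick, with a U of steel on it, up to 34 mm above the worktop, 69 mm wide inside at the bottom, 75 at the top, with a 30 mm gap towards its -x (roughly to the robot). The cup of the filter holder stands inside on the base (origin 10 mm above this one), its neck in the gap, x axes parallel. Origin: centre of the underside, on the worktop.
- lemon: yellow lemon, 78 x 55 x 56 mm, lying just behind the row of places: not to be moved. Origin at the middle of its underside.
- teaspoon: steel teaspoon 130 mm long and 11 mm high, lying between the places roughly along x: not to be moved. Origin at the middle of its underside.

How it is judged:
At the end, for the whole second after the job is handed in: All four are released and at rest in their places, level within 0.1 rad and within 3 mm of seated height: tamper within 9 mm of the dish centre, leveller 8 mm of the hole, ring 8 mm of the cone, holder 9 mm of the cradle with its handle within 0.4 rad of the gap direction (horizontal distance between tamper and tamper_dish below 0.009 m and z of tamper in the frame of tamper_dish between 0.003 and 0.009 m and angle between each of tamper, leveller, dosing_ring, filter_holder's own z axis and vertical below 0.1 rad and linear speed of each of tamper, leveller, dosing_ring, filter_holder below 0.02 m/s and horizontal distance between leveller and leveller_block below 0.008 m and z of leveller in the frame of leveller_block between 0.007 and 0.013 m and horizontal distance between dosing_ring and ring_cone below 0.008 m and z of dosing_ring in the frame of ring_cone between 0.003 and 0.009 m and horizontal distance between filter_holder and cradle below 0.009 m and z of filter_holder in the frame of cradle between 0.007 and 0.013 m and angle between the x axis of filter_holder and the x axis of cradle, either way round below 0.4 rad); the robot touches nothing.
It fails at once if the lemon is shifted by more than 30 mm (distance of lemon from where it was at the start of the episode above 0.03 m).
It fails at once if the teaspoon is shifted by more than 30 mm (distance of teaspoon from where it was at the start of the episode above 0.03 m).
It also fails if it takes over 128 s, if anything falls off the work surface, if the arm or the gripper's body presses on something with over 40 N, if the wrist force passes 120 N, or if a joint passes its speed limit or range.

### The arm

A 7-joint arm with a two-finger parallel gripper is mounted at the origin on a cart in front of the work surface, level with it; the furniture and walls round the work are solid. World frame = base frame: x ahead of the robot, y to its left, z up, the work surface at z = 0. Lengths are in m, angles in rad, forces in N, time in s.
With the tool pointing down it reaches from about 0.425 to 0.875 m from the base axis. Payload 8.4 kg.
Tool frame: the origin (TCP) lies midway between the tips of the shut fingers; the grasp point (between the pads) lies 19 mm behind it; z points along the fingers, y is the line along which they close (so a half turn about z gives the same grasp; the last joint's range is limited). The gripper opens to 87 mm and grips with 3 to 60 N. Pads are 19 mm wide; open, the fingers measure 117 mm over their backs; the gripper's body (75 mm by 190 mm) begins 51 mm behind the grasp point.
Start: joints at [1.069, 0.333, 0.04, 1.465, -0.013, 1.343, -0.059], TCP at [0.255, -0.598, 0.223] pointing down, gripper open.
Joint ranges: [-2.58, 2.58], [-0.38, 2.09], [-1.3, 1.39], [0.25, 2.4], [-1.5, 4.64], [0.08, 2.09], [-2.65, 2.65]. Speed limits (rad/s): [2.22, 2.22, 2.79, 2.79, 3.14, 3.14, 3.14].

### API

Orientations are given as a unit quaternion [x, y, z, w].
In Python, from bench import robot, vision, spotter gives the robot as it stands.
- The arm moves only by the tool carry_out, never from a script. Its argument "series" is a list of rows, each a list of 7 numbers: the turn, a rotation vector about the world's x, y, z in rad, then the shift along the world's x, y, z in cm, then the opening in per cent of the stroke, from 0 (shut) to 100 (fully open). A call has 1 to 12 rows; each row shifts and turns the commanded pose from where the row before left it; what a row does not reach is not made up. A row lasts 1/8 s, in which the tool goes at most 62.5 mm and 10.7 degrees, less where a joint would pass 70% of its speed; a pose out of reach is approached as far as the arm can. A call is refused whole if a number of a shift passes 6.25 or a number of a turn 0.188, either way. A call with a gripper value outside its range is refused whole. The fingers move at their own pace and stop on an object; "grip_force" is the grip in N (left out, the last holds). Time passes only in rows, so rows that do not move let the fingers close. It gives the time, the measured TCP pose, the force, the opening and the grip force at its end, in the units of the state.
- robot.get_state(): the state, without advancing time (a new reading comes with each control period).
- vision.get_image(name): name is "scene" or "top"; returns a dict with "frame" (480x640x3 uint8, red, green, blue), "camera_matrix" (3x3 intrinsics, pixels), "eye" and "orientation" of the camera in the world. Camera axes: x right, y up, looking along -z (the intrinsics and any distortion apply to the point x, -y, -z); pixel columns grow to the right and rows downward; lengths in m; the calibration is good to about 2 mm. A picture is of the moment at which its call begins. There is no depth.
- robot.sign_off(): hands the job in; it is judged then, once.
Trained networks look in a picture, given as the dict that the camera call returned (one of the last four; its "shot" number tells which), for a name from the list of things; names that differ only in an ending like _2 or _b are one class to them, and where a whole thing is asked for, a point or a joint stands for the part that bears it (a point fixed in the world has none). Each returns a list of dicts, best first, with "p" (0 to 1); they miss things now and then, are a little off and sometimes report something else, mostly with a low value. They report only what shows in the picture. A call takes as long as a camera call.
- spotter.recognise(target, picture): "uv" ([column, row] in pixels, amid what is visible of it).
- spotter.cut_out(target, picture): "region" (480x640 bool, what is visible of it) and "uv" ([column, row] in pixels, amid what is visible of it).
- spotter.spot_point(target, picture): "uv" ([column, row] in pixels: a listed point, or the origin of a listed thing).
The state is a dict: "time_s": time; "q": joint angles; "qd": joint speeds; "tau": joint torques, N m; "eef_pos": TCP position; "tool_rot": TCP orientation; "force": force on the tool from outside, world axes, zero at the start; "torque": the same for the moment, N m; "grip_width": opening from 0.0 (shut) to 1.0 (fully open); "gripper_force": force on a finger pad.
Only numpy, scipy, OpenCV 4.12 (cv2) and the standard library are available. Lean on these libraries where they do the work, as an engineer would, in place of code of your own. Each camera call takes 0.05 s, during which the arm holds its last target. There are 200 camera calls.

## Working session

There is one attempt and no reset: what is moved stays moved. The work goes in short steps, Python scripts to look and compute and a tool call to move; the robot and the scene stay as the last step left them, time stands still between calls to the robot, and variables do not carry over. Pictures are saved under pics/ and viewed, at most 16 in all, crops included, and the job is handed in when it is done.

Besides the shell and the picture viewer there is one more tool, called after "Emit:" in YAML: its name, and indented under it one key for each argument. carry_out: Moves the arm, as the interface text tells. Its arguments: {"type":"object","properties":{"series":{"type":"array","items":{"type":"array","items":{"type":"number"}}},"grip_force":{"type":"number"}},"required":["series"]}

```bash
ls; mkdir -p pics; cat > h.py <<'E'
import numpy as np, cv2
from bench import robot, vision, spotter
from scipy.spatial.transform import Rotation as R
def ray(im,uv):
    K=np.array(im["camera_matrix"]); d=im.get("distortion")
    p=np.linalg.solve(K,[uv[0],uv[1],1.]); v=np.array([p[0],-p[1],-p[2]])
    return np.array(im["eye"]),R.from_quat(im["orientation"]).apply(v)
def atz(im,uv,z):
    e,d=ray(im,uv); return e+d*(z-e[2])/d[2]
def proj(im,P):
    c=R.from_quat(im["orientation"]).inv().apply(np.array(P)-im["eye"]); q=np.array(im["camera_matrix"])@[c[0],-c[1],-c[2]]
    return q[:2]/q[2]
def two(a,ua,b,ub):
    e1,d1=ray(a,ua);e2,d2=ray(b,ub)
    s=np.linalg.lstsq(np.c_[d1,-d2],e2-e1,rcond=None)[0]
    p,q=e1+s[0]*d1,e2+s[1]*d2
    return (p+q)/2,np.linalg.norm(p-q)
def save(im,n,box=None,k=1):
    f=cv2.cvtColor(im["frame"],cv2.COLOR_RGB2BGR)
    if box: f=f[box[1]:box[3],box[0]:box[2]]
    cv2.imwrite("pics/"+n,cv2.resize(f,None,fx=k,fy=k,interpolation=cv2.INTER_CUBIC))
E
python3 - <<'E'
from h import *
a=vision.get_image("scene");b=vision.get_image("top")
print([k for k in a], a["eye"],b["eye"]); print(a["camera_matrix"],b["camera_matrix"],[a.get(k) for k in a if 'dist' in k])
save(a,"s0.png");save(b,"t0.png")
for n in "tamper leveller dosing_ring filter_holder tamper_dish leveller_block ring_cone cradle lemon teaspoon".split():
    A=spotter.spot_point(n,a);B=spotter.spot_point(n,b)
    print(n,[(np.round(x["uv"]),round(x["p"],2)) for x in A[:2]],[(np.round(x["uv"]),round(x["p"],2)) for x in B[:2]], end=' ')
    if A and B: print(two(a,A[0]["uv"],b,B[0]["uv"]), end=' ')
    if B: print(atz(b,B[0]["uv"],0))
    else: print()
s=robot.get_state();print(s["eef_pos"],s["tool_rot"],s["grip_width"],s["time_s"])
E
```

```text
pics
['frame', 'camera_matrix', 'eye', 'orientation', 'shot'] [-0.02377833  0.21858415  0.73103869] [ 0.49417106 -0.14167536  1.18525722]
[[525.31528678   0.         327.59706475]
 [  0.         525.31528678 235.57665526]
 [  0.           0.           1.        ]] [[490.5709084    0.         320.00182983]
 [  0.         490.5709084  245.68246426]
 [  0.           0.           1.        ]] []
tamper [(array([396., 214.]), 0.65)] [(array([379., 260.]), 0.61)] (array([ 0.50452099, -0.26792   ,  0.07139597]), np.float64(0.001184339549456988)) [ 0.50557344 -0.27551356  0.        ]
leveller [(array([395., 229.]), 0.57)] [(array([377., 258.]), 0.44)] (array([ 0.50626809, -0.26872066,  0.03270327]), np.float64(0.00837846275878922)) [ 0.50929386 -0.26893863  0.        ]
dosing_ring [(array([392., 232.]), 0.73)] [(array([374., 262.]), 0.46)] (array([ 0.49918482, -0.25896062,  0.035894  ]), np.float64(0.0012522622440370552)) [ 0.49973852 -0.26211183  0.        ]
filter_holder [(array([391., 243.]), 0.97)] [] 
tamper_dish [(array([451., 216.]), 0.89)] [] 
leveller_block [(array([264., 298.]), 0.
[... 355 characters left out ...]
7  0.        ]
cradle [(array([186., 338.]), 0.85)] [(array([201., 262.]), 0.63)] (array([0.49236257, 0.15227238, 0.01608073]), np.float64(0.002645692737526711)) [0.49178084 0.15505797 0.        ]
lemon [(array([389., 208.]), 0.68)] [(array([404., 223.]), 0.86)] (array([ 0.59638683, -0.33428335, -0.01453176]), np.float64(0.0019318986521273183)) [ 0.59457218 -0.33271433  0.        ]
teaspoon [(array([296., 288.]), 0.77)] [(array([290., 262.]), 0.8)] (array([ 0.49840155, -0.05694834,  0.00080025]), np.float64(0.008608877360427668)) [ 0.49615123 -0.06057096  0.        ]
[ 0.25478012 -0.59796996  0.22256502] [ 9.79790453e-01  2.00026669e-01 -9.39118386e-06  4.79651881e-06] 0.9967299129803806 1.1
```

View pics/s0.png

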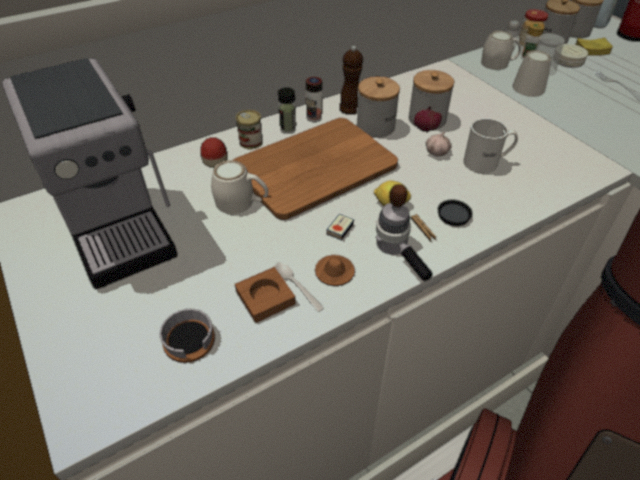

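View pics/t0.png

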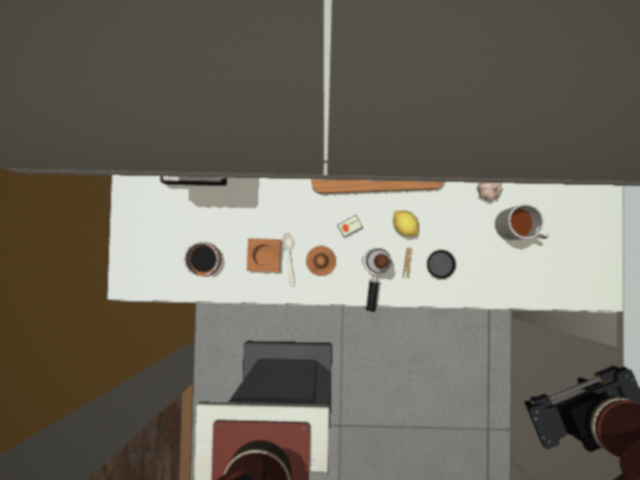

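The scene view shows the pile at about (393,225) with its handle running to (425,275), the dish at (455,213), cone at (335,268), spoon at (300,287), block at (265,293) and cradle at (188,335). In the top view they are: pile (378,261), dish (441,264), lemon (405,223), cone (321,261), block (264,255), cradle (203,259). A small loose item lies between the pile and the dish, at (407,262).

```bash
cat >> h.py <<'E'
def ring(r,z,n=40):
    t=np.linspace(0,2*np.pi,n,endpoint=False); return np.c_[r*np.cos(t),r*np.sin(t),0*t+z]
def cyl(r,z0,z1): return np.r_[ring(r,z0),ring(r,z1)]
def hullc(im,P):
    u=np.array([proj(im,p) for p in P],np.float32); m=cv2.moments(cv2.convexHull(u)); return np.array([m["m10"]/m["m00"],m["m01"]/m["m00"]]),m["m00"]
from scipy.optimize import least_squares
def fit(name,P,ims,x0,z=0,hull=True):
    obs=[]
    for im in ims:
        c=spotter.cut_out(name,im)
        if not c: print(name,"missed"); continue
        m=c[0]["region"].astype(np.uint8); pts=cv2.findNonZero(m)
        if hull: m0=cv2.moments(cv2.convexHull(pts)); uv=np.array([m0["m10"]/m0["m00"],m0["m01"]/m0["m00"]]); ar=m0["m00"]
        else: uv=pts[:,0].mean(0); ar=len(pts)
        obs.append((im,uv,ar,c[0]["p"]))
    f=lambda x:np.concatenate([hullc(im,P+[x[0],x[1],z])[0]-uv for im,uv,_,_ in obs])
    s=least_squares(f,x0)
    print(name,np.round(s.x,4),"res",np.round(s.fun,1),"area obs/model",[(round(a),round(hullc(im,P+[*s.x,z])[1]),round(p,2)) for im,_,a,p in obs])
    return s.x
E
python3 - <<'E'
from h import *
a=vision.get_image("scene");b=vision.get_image("top")
fit("tamper_dish",cyl(.036,0,.014),[a,b],[.5,-.4])
sq=np.array([[x,y,z] for x in(-.039,.039) for y in(-.039,.039) for z in(0,.024)])
fit("leveller_block",sq,[a,b],[.5,0])
fit("ring_cone",np.r_[cyl(.037,0,.006),ring(.009,.028)],[a,b],[.5,-.14])
fit("cradle",np.r_[cyl(.042,0,.010),ring(.041,.034)],[a,b],[.5,.15])
z=.030+.020+.014+.0 
# heights: holder 0..34; ring origin 30; leveller disc underside at 54 -> origin 40; tamper origin 74
fit("tamper",np.r_[ring(.0245,.074),ring(.0245,.085),ring(.016,.120),ring(.016,.130),ring(.01,.142)],[a,b],[.5,-.26])
fit("leveller",cyl(.0285,.054,.074),[a],[.5,-.26])
fit("dosing_ring",cyl(.0325,.034,.054),[a],[.5,-.26])
for im,n in((a,'s'),(b,'t')):
    c=spotter.cut_out("filter_holder",im)
    if c:
        m=c[0]["region"]; print(n,m.sum(),c[0]["p"],c[0]["uv"])
    q=spotter.cut_out("teaspoon",im)
A=a["frame"];B=b["frame"]
def cr(f,x0,y0,w,h,k): return cv2.resize(f[y0:y0+h,x0:x0+w],None,fx=k,fy=k,interpolation=cv2.INTER_CUBIC)
L=np.hstack([cr(A,145,295,100,75,4),cr(A,355,175,100,75+0,4)]);T=np.hstack([cr(B,160,225,100,75,4),cr(B,340,245,100,75,4)])
cv2.imwrite("pics/c1.png",np.vstack([L,T])[:,:,::-1])
E
```

```text
tamper_dish [ 0.4994 -0.4232] res [ 0.3 -0.1 -0.4 -0.2] area obs/model [(741, 854, 0.94), (664, 751, 0.65)]
leveller_block [0.5113 0.0022] res [ 0.3 -0.6 -0.7 -0.1] area obs/model [(2154, 2118, 0.79), (1072, 1112, 0.65)]
ring_cone [ 0.5001 -0.1338] res [ 0.2 -0.4 -0.5  0.2] area obs/model [(956, 1056, 0.96), (694, 742, 0.8)]
cradle [0.4985 0.1479] res [ 0.5 -0.3 -0.9  0.2] area obs/model [(2354, 2457, 0.81), (978, 1069, 0.7)]
tamper [ 0.5025 -0.2654] res [ 0.4 -0.5 -0.4  0. ] area obs/model [(852, 872, 0.75), (354, 383, 0.66)]
leveller [ 0.4934 -0.2537] res [ 0. -0.] area obs/model [(432, 779, 0.62)]
dosing_ring [ 0.492  -0.2539] res [-0. -0.] area obs/model [(561, 952, 0.86)]
s 823 0.95 [408.2, 252.6]
t 400 0.77 [372.8, 293.0]
```

View pics/c1.png

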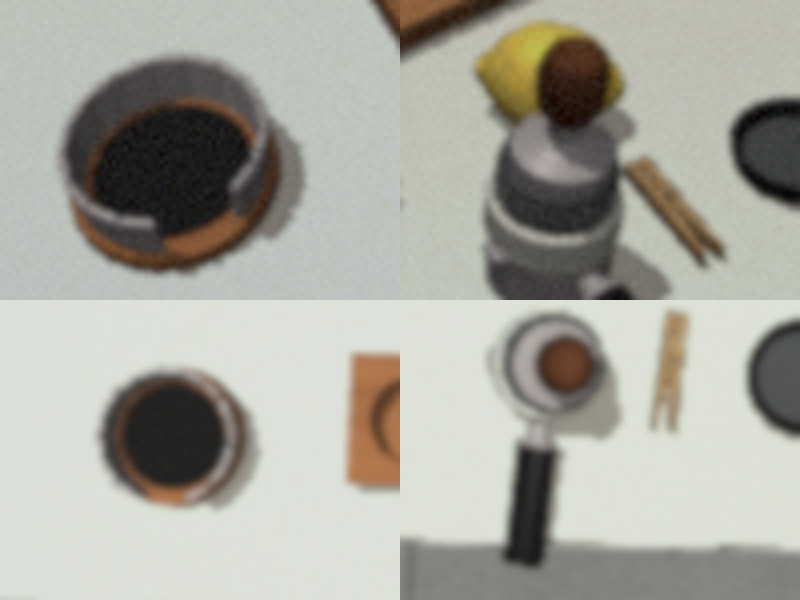

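The crops show the cradle's gap facing the robot (centre near (172,490) of the composite), the tamper standing off-centre to the right on the leveller, and the handle turned about -0.12 rad. I'm going in for the tamper now.

Emit:
carry_out:
  series:
    - [0, 0, -0.04, 2.4, 3.3, 0, 100]
    - [0, 0, -0.04, 2.4, 3.3, 0, 100]
    - [0, 0, -0.04, 2.5, 3.3, 0, 100]
    - [0, 0, -0.04, 2.5, 3.3, 0, 100]
    - [0, 0, -0.04, 2.5, 3.3, 0, 100]
    - [0, 0, -0.04, 2.5, 3.3, 0, 100]
    - [0, 0, -0.04, 2.5, 3.4, 0, 100]
    - [0, 0, -0.04, 2.5, 3.4, 0, 100]
    - [0, 0, -0.04, 2.5, 3.4, -1, 100]
    - [0, 0, -0.04, 2.4, 3.3, -1, 100]
    - [0, 0, 0, 0, 0, -1, 100]
    - [0, 0, 0, 0, 0, 0, 100]
  grip_force: 20

```text
time_s: 3.5
eef_pos: [0.501, -0.2654, 0.1918]
tool_rot: [1.0, 0.001, -0.001, -0.0]
force: [-0.2, -1.3, 0.3]
grip_width: 0.998
gripper_force: 0.0
```

```bash
python3 - <<'E'
from h import *
a=vision.get_image("scene");b=vision.get_image("top")
s=robot.get_state();print(s["eef_pos"],R.from_quat(s["tool_rot"]).as_matrix()[:,1],s["q"])
print("gap ends", atz(a,(184.5,350),.034),atz(a,(203.3,341.5),.034))
f=np.hstack([a["frame"][140:290,330:480],b["frame"][190:340,300:450]]);cv2.imwrite("pics/c2.png",cv2.resize(f,None,fx=2.6,fy=2.6)[:,:,::-1])
E
```

```text
[ 0.50110871 -0.26628489  0.19279678] [ 1.05237981e-03 -9.99999352e-01  4.33899617e-04] [ 0.572611    0.194265   -0.18541206  1.70289797  0.03801008  1.2478449
 -1.19120116]
gap ends [0.46086083 0.16421972 0.034     ] [0.46000131 0.13388869 0.034     ]
```

View pics/c2.png

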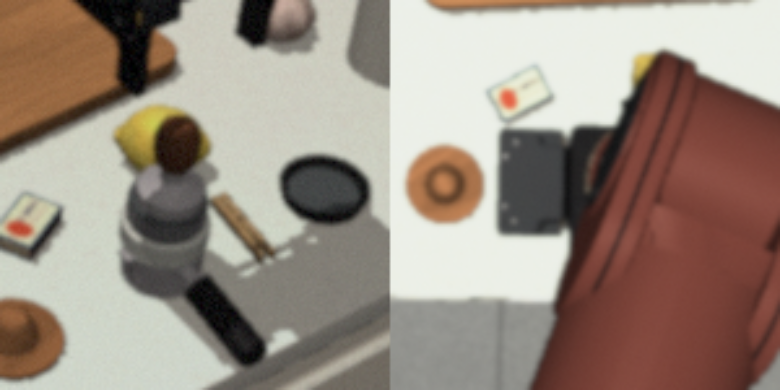

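The scene crop shows the open fingers beyond and above the knob, and the pile is undisturbed. I'm lowering onto the knob and closing.

Emit:
carry_out:
  series:
    - [0, 0, 0, 0.1, 0.1, -2, 100]
    - [0, 0, 0, 0, 0, -2, 100]
    - [0, 0, 0, 0, 0, -2, 100]
    - [0, 0, 0, 0, 0, -1.5, 100]
    - [0, 0, 0, 0, 0, -1.1, 100]
    - [0, 0, 0, 0, 0, 0, 100]
    - [0, 0, 0, 0, 0, 0, 20]
    - [0, 0, 0, 0, 0, 0, 20]
    - [0, 0, 0, 0, 0, 0, 20]
    - [0, 0, 0, 0, 0, 0, 20]
    - [0, 0, 0, 0, 0, 0, 20]
    - [0, 0, 0, 0, 0, 0, 20]
  grip_force: 15

```text
time_s: 5.1
eef_pos: [0.5028, -0.2639, 0.1065]
tool_rot: [1.0, 0.001, -0.0, -0.0]
force: [0.6, 0.3, 0.4]
grip_width: 0.406
gripper_force: 0.0
```

Emit:
carry_out:
  series:
    - [0, 0, 0, 0, 0, 0, 20]
    - [0, 0, 0, 0, 0, 0, 20]
    - [0, 0, 0, 0, 0, 0, 20]
    - [0, 0, 0, 0, 0, 0, 20]
    - [0, 0, 0, 0, 0, 0.5, 20]
    - [0, 0, 0, 0, 0, 1, 20]
    - [0, 0, 0, 0, 0, 1, 20]
    - [0, 0, 0, 0, 0, 1.5, 20]
    - [0, 0, 0, 0, 0, 1, 20]
    - [0, 0, 0, 0, 0, 0, 20]

```text
time_s: 6.35
eef_pos: [0.5034, -0.2642, 0.1578]
tool_rot: [1.0, 0.001, 0.001, 0.0]
force: [-0.3, -0.1, -2.6]
grip_width: 0.357
gripper_force: 15.0
```

```bash
python3 - <<'E'
from h import *
a=vision.get_image("scene")
s=robot.get_state();print(s["eef_pos"],s["grip_width"],s["gripper_force"],s["force"])
fit("tamper",np.r_[ring(.0245,0),ring(.0245,.011),ring(.016,.046),ring(.016,.056),ring(.01,.068)],[a],[.5,-.26],z=.124)
fit("leveller",cyl(.0285,.054,.074),[a],[.5,-.26])
f=a["frame"][150:290,320:470];cv2.imwrite("pics/c3.png",cv2.resize(f,None,fx=3,fy=3)[:,:,::-1])
E
```

```text
[ 0.50294907 -0.26404276  0.15692703] 0.3613484635157938 15.000699633965269 [-0.26027662  0.4497623  -2.20138707]
tamper [ 0.4999 -0.2651] res [-0. -0.] area obs/model [(808, 960, 0.71)]
leveller [ 0.576  -0.3349] res [-0.  0.] area obs/model [(782, 645, 0.63)]
```

View pics/c3.png

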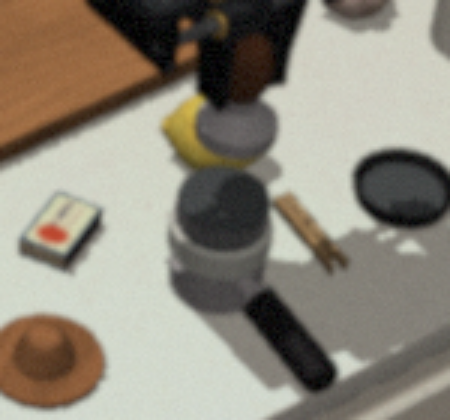

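The tamper hangs level in the fingers, and the leveller is still seated in the ring. Next I take the tamper to the dish.

Emit:
carry_out:
  series:
    - [0, 0, 0, -0.1, -3, 0, 20]
    - [0, 0, 0, -0.1, -4, 0, 20]
    - [0, 0, 0, -0.1, -4, 0, 20]
    - [0, 0, 0, 0, -3.4, 0, 20]
    - [0, 0, 0, 0, -1.5, -1, 20]
    - [0, 0, 0, 0, 0, -2, 20]
    - [0, 0, 0, 0, 0, -2.5, 20]
    - [0, 0, 0, 0, 0, -2, 20]
    - [0, 0, 0, 0, 0, -1, 20]
    - [0, 0, 0, 0, 0, 0, 20]

```text
time_s: 7.75
eef_pos: [0.4996, -0.4222, 0.0708]
tool_rot: [1.0, 0.002, -0.0, -0.0]
force: [0.0, 0.4, -2.5]
grip_width: 0.368
gripper_force: 15.0
```

```bash
python3 - <<'E'
from h import *
a=vision.get_image("scene");b=vision.get_image("top")
s=robot.get_state();print(s["eef_pos"],s["grip_width"],s["force"])
fit("tamper_dish",cyl(.036,0,.014),[a],[.5,-.4])
fit("leveller",np.r_[ring(.0285,.074),ring(.0285,.056)],[a,b],[.5,-.26])
fit("dosing_ring",np.r_[ring(.0325,.054),ring(.0325,.034)],[a,b],[.5,-.26])
f=np.hstack([a["frame"][150:270,350:500],b["frame"][230:350,340:490]]);cv2.imwrite("pics/c4.png",cv2.resize(f,None,fx=2.6,fy=2.6)[:,:,::-1])
E
```

```text
[ 0.50029442 -0.42309115  0.07232268] 0.36328673662965044 [-1.13900326  0.48515777 -1.82986397]
tamper_dish [ 0.4971 -0.4183] res [ 0. -0.] area obs/model [(688, 861, 0.79)]
leveller [ 0.5028 -0.2642] res [ 0.1 -0.7 -0.6  0.4] area obs/model [(707, 737, 0.77), (484, 512, 0.78)]
dosing_ring missed
dosing_ring [ 0.4911 -0.2548] res [-0.  0.] area obs/model [(504, 953, 0.76)]
```

View pics/c4.png

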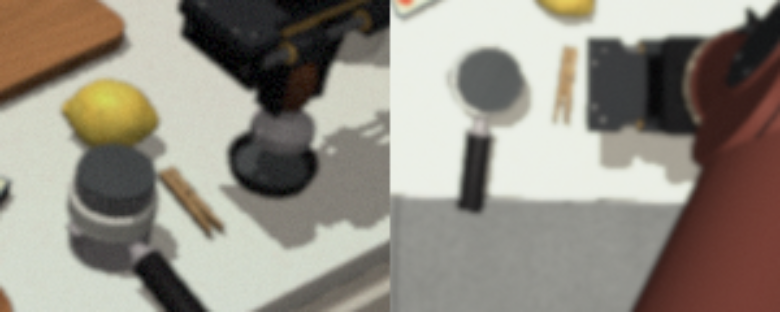

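The tamper is centred over the dish, and the leveller is clear to see at (0.503, -0.264). Lowering and releasing.

Emit:
carry_out:
  series:
    - [0, 0, 0, 0, 0, -1, 20]
    - [0, 0, 0, 0, 0, -1, 20]
    - [0, 0, 0, 0, 0, -0.6, 20]
    - [0, 0, 0, 0, 0, -0.5, 20]
    - [0, 0, 0, 0, 0, -0.2, 20]
    - [0, 0, 0, 0, 0, 0, 20]
    - [0, 0, 0, 0, 0, 0, 20]
    - [0, 0, 0, 0, 0, 0, 50]
    - [0, 0, 0, 0, 0, 0, 60]
    - [0, 0, 0, 0, 0, 0, 80]
    - [0, 0, 0, 0, 0, 0, 80]
    - [0, 0, 0, 0, 0, 0, 80]

```text
time_s: 9.6
eef_pos: [0.4998, -0.423, 0.0386]
tool_rot: [1.0, 0.001, 0.0, 0.0]
force: [-0.3, 0.5, 0.3]
grip_width: 0.778
gripper_force: 0.0
```

Emit:
carry_out:
  series:
    - [0, 0, 0, 0, 0, 2, 100]
    - [0, 0, 0, 0, 0, 3, 100]
    - [0, 0, 0, 0, 0, 3, 100]
    - [0, 0, 0, 0, 0, 1, 100]
    - [0, 0, 0, 0.1, 3, 0, 100]
    - [0, 0, 0, 0.1, 4.5, 0, 100]
    - [0, 0, 0, 0.1, 4.5, 0, 100]
    - [0, 0, 0, 0, 3, -1, 100]
    - [0, 0, 0, 0, 0.9, -2, 100]
    - [0, 0, 0, 0, 0, -2, 100]
    - [0, 0, 0, 0, 0, -1, 100]
    - [0, 0, 0, 0, 0, 0, 100]

```text
time_s: 11.1
eef_pos: [0.5022, -0.2639, 0.068]
tool_rot: [1.0, 0.001, -0.001, -0.0]
force: [0.3, 0.5, 0.2]
grip_width: 1.0
gripper_force: 0.0
```

```bash
python3 - <<'E'
from h import *
a=vision.get_image("scene")
s=robot.get_state();print(s["eef_pos"],s["grip_width"],s["force"])
fit("tamper",np.r_[ring(.0245,0),ring(.0245,.011),ring(.016,.046),ring(.016,.056),ring(.01,.068)],[a],[.5,-.42],z=.006)
f=a["frame"][130:280,350:500];cv2.imwrite("pics/c5.png",cv2.resize(f,None,fx=3,fy=3)[:,:,::-1])
E
```

```text
[ 0.502735   -0.26417602  0.06868969] 0.9971310907722203 [ 0.16199532 -0.32195623  0.59406436]
tamper [ 0.498  -0.4236] res [0. 0.] area obs/model [(650, 724, 0.8)]
```

View pics/c5.png

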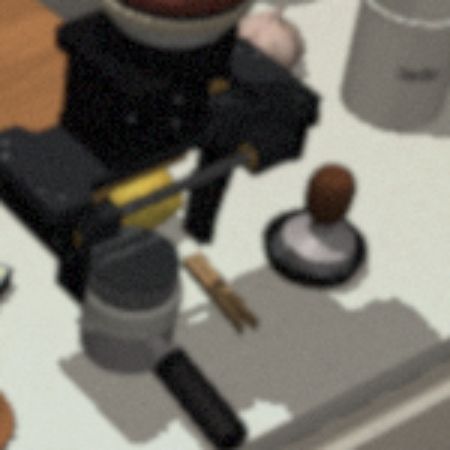

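The tamper stands in the dish at (0.498, -0.424), and the fingers straddle the leveller. I'll close on it.

Emit:
carry_out:
  series:
    - [0, 0, 0, 0, 0, -0.9, 100]
    - [0, 0, 0, 0, 0, 0, 80]
    - [0, 0, 0, 0, 0, 0, 50]
    - [0, 0, 0, 0, 0, 0, 50]
    - [0, 0, 0, 0, 0, 0, 50]
    - [0, 0, 0, 0, 0, 0, 50]
    - [0, 0, 0, 0, 0, 0, 50]
    - [0, 0, 0, 0, 0, 0, 50]
    - [0, 0, 0, 0, 0, 0, 50]
    - [0, 0, 0, 0, 0, 0.4, 50]
    - [0, 0, 0, 0, 0, 0.6, 50]
    - [0, 0, 0, 0, 0, 1, 50]
  grip_force: 20

```text
time_s: 12.7
eef_pos: [0.5025, -0.2638, 0.0798]
tool_rot: [1.0, 0.001, -0.0, -0.0]
force: [-0.0, 0.2, -1.3]
grip_width: 0.636
gripper_force: 20.0
```

Emit:
carry_out:
  series:
    - [0, 0, 0, 0, 0, 1.5, 50]
    - [0, 0, 0, 0, 0, 2, 50]
    - [0, 0, 0, 0, 0, 1, 50]
    - [0, 0, 0, 0, 0, 0, 50]

```text
time_s: 13.2
eef_pos: [0.5033, -0.2642, 0.1256]
tool_rot: [1.0, 0.001, 0.001, 0.0]
force: [0.3, 0.6, -1.9]
grip_width: 0.636
gripper_force: 20.0
```

```bash
python3 - <<'E'
from h import *
a=vision.get_image("scene")
s=robot.get_state();print(s["eef_pos"],s["grip_width"],s["force"])
z=s["eef_pos"][2]-.059+.04
fit("leveller",np.r_[ring(.0285,.034),ring(.0285,.014),ring(.0225,.014),ring(.016,0)],[a],[.5,-.26],z=z)
f=a["frame"][130:280,330:480];cv2.imwrite("pics/c6.png",cv2.resize(f,None,fx=3,fy=3)[:,:,::-1])
E
```

```text
[ 0.50279311 -0.26401382  0.12467798] 0.6340478574489963 [ 0.3743288  0.4548438 -1.2149027]
leveller [ 0.4975 -0.2675] res [ 0. -0.] area obs/model [(611, 841, 0.89)]
```

View pics/c6.png

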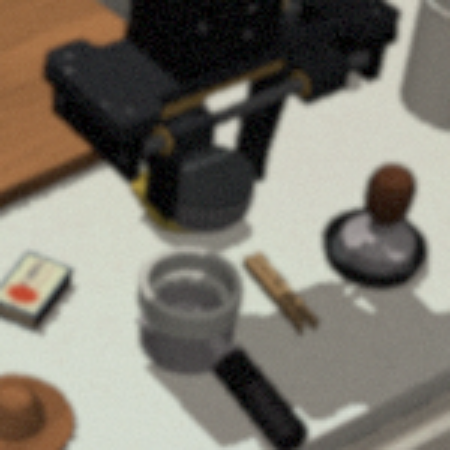

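The leveller is lifted level and the ring stays in the holder. Carrying it to the block.

Emit:
carry_out:
  series:
    - [0, 0, 0, 0.1, 3, 0, 50]
    - [0, 0, 0, 0.1, 4, 0, 50]
    - [0, 0, 0, 0.1, 4, 0, 50]
    - [0, 0, 0, 0.1, 4, 0, 50]
    - [0, 0, 0, 0.1, 4, 0, 50]
    - [0, 0, 0, 0.1, 4, 0, 50]
    - [0, 0, 0, 0.1, 2.6, 0, 50]
    - [0, 0, 0, 0.1, 1, -1, 50]
    - [0, 0, 0, 0, 0, -2, 50]
    - [0, 0, 0, 0, 0, -2, 50]
    - [0, 0, 0, 0, 0, -1, 50]
    - [0, 0, 0, 0, 0, 0, 50]

```text
time_s: 14.8
eef_pos: [0.5101, 0.0015, 0.0636]
tool_rot: [1.0, 0.001, -0.001, -0.0]
force: [-0.5, 0.1, -1.4]
grip_width: 0.632
gripper_force: 20.0
```

```bash
python3 - <<'E'
from h import *
a=vision.get_image("scene");b=vision.get_image("top")
s=robot.get_state();print(s["eef_pos"],s["grip_width"],s["force"])
z=s["eef_pos"][2]-.019
fit("leveller",np.r_[ring(.0285,.034),ring(.0285,.014),ring(.0225,.014),ring(.016,0)],[a],[.5,0],z=z)
fit("dosing_ring",np.r_[ring(.0325,.054),ring(.0325,.034)],[a,b],[.5,-.26])
P=np.r_[ring(.0325,.054)]+[.503,-.264,0]
c=cv2.resize(a["frame"][220:330,210:330],None,fx=4,fy=4)
cv2.imwrite("pics/c7.png",c[:,:,::-1])
E
```

```text
[0.51107559 0.00174491 0.06487352] 0.6328626934901536 [ 0.0647072   0.53330109 -0.79427894]
leveller [ 5.064e-01 -5.000e-04] res [-0. -0.] area obs/model [(820, 988, 0.95)]
dosing_ring [ 0.5028 -0.2645] res [ 0.1 -0.5 -0.3  0.2] area obs/model [(863, 928, 0.89), (606, 640, 0.94)]
```

View pics/c7.png

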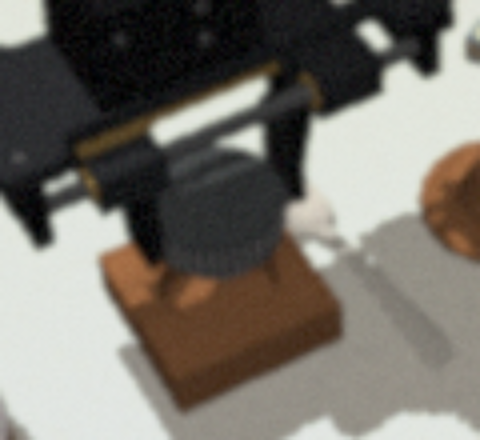

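The leveller is over the hole, clear of the spoon. Lowering it.

Emit:
carry_out:
  series:
    - [0, 0, 0, 0, 0, -0.8, 50]
    - [0, 0, 0, 0, 0, -0.8, 50]
    - [0, 0, 0, 0, 0, -0.6, 50]
    - [0, 0, 0, 0, 0, -0.5, 50]
    - [0, 0, 0, 0, 0, -0.4, 50]
    - [0, 0, 0, 0, 0, -0.3, 50]
    - [0, 0, 0, 0, 0, 0, 50]

```text
time_s: 15.92
eef_pos: [0.5107, 0.002, 0.0304]
tool_rot: [1.0, 0.001, -0.0, -0.0]
force: [0.2, 0.6, -0.9]
grip_width: 0.636
gripper_force: 20.0
```

Emit:
carry_out:
  series:
    - [0, 0, 0, 0, 0, -0.1, 50]
    - [0, 0, 0, 0, 0, 0, 50]
    - [0, 0, 0, 0, 0, 0, 70]
    - [0, 0, 0, 0, 0, 0, 85]
    - [0, 0, 0, 0, 0, 0, 90]
    - [0, 0, 0, 0, 0, 0, 90]
    - [0, 0, 0, 0, 0, 2, 90]
    - [0, 0, 0, 0, 0, 3, 100]
    - [0, 0, 0, 0, 0, 3, 100]
    - [0, 0, 0, -0.1, -4, 0, 100]
    - [0, 0, 0, -0.1, -4, 0, 100]
    - [0, 0, 0, -0.1, -4, 0, 100]

```text
time_s: 17.42
eef_pos: [0.5077, -0.1192, 0.1098]
tool_rot: [1.0, 0.002, 0.0, 0.0]
force: [0.5, -0.2, 0.4]
grip_width: 0.999
gripper_force: 0.0
```

Emit:
carry_out:
  series:
    - [0, 0, 0, -0.1, -4, 0, 100]
    - [0, 0, 0, -0.1, -4, 0, 100]
    - [0, 0, 0, -0.1, -4, 0, 100]
    - [0, 0, 0, -0.1, -2.7, -1, 100]
    - [0, 0, 0, -0.1, 0, -2, 100]
    - [0, 0, 0, 0, 0, -2, 100]
    - [0, 0, 0, 0, 0, 0, 100]

```text
time_s: 18.3
eef_pos: [0.5016, -0.2644, 0.0581]
tool_rot: [1.0, 0.001, -0.001, -0.001]
force: [1.0, -0.9, 0.1]
grip_width: 1.001
gripper_force: 0.0
```

```bash
python3 - <<'E'
from h import *
a=vision.get_image("scene");b=vision.get_image("top")
s=robot.get_state();print(s["eef_pos"],s["grip_width"],s["force"])
fit("leveller",cyl(.0285,.024,.044),[a,b],[.5,0])
c=np.hstack([cv2.resize(a["frame"][150:330,230:440],None,fx=2.3,fy=2.3),cv2.resize(b["frame"][220:310,230:300],None,fx=4.6,fy=4.6)])
cv2.imwrite("pics/c8.png",c[:,:,::-1])
E
```

```text
[ 0.50300967 -0.26494093  0.06003326] 0.9968319054783299 [0.31751789 0.37674693 0.29562194]
leveller [0.5109 0.0011] res [ 0.2 -0.3 -0.5  0.2] area obs/model [(856, 936, 0.58), (491, 487, 0.91)]
```

View pics/c8.png

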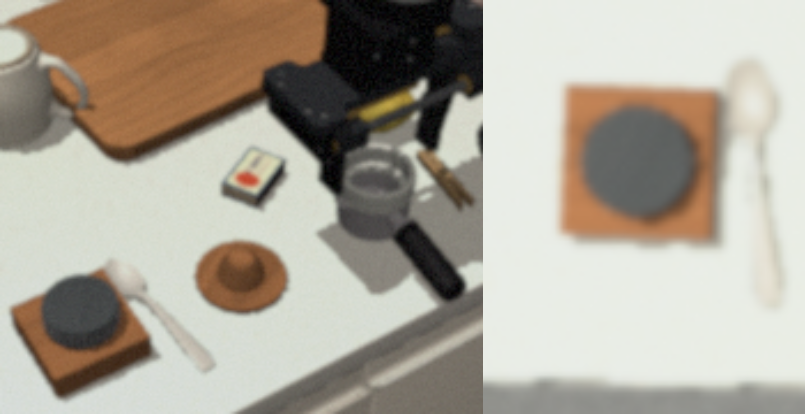

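The leveller sits level in the block at (0.511, 0.001) and the spoon hasn't moved. The fingers now straddle the ring, so I'm gripping it.

Emit:
carry_out:
  series:
    - [0, 0, 0, 0, 0, -1, 100]
    - [0, 0, 0, 0, 0, -1, 100]
    - [0, 0, 0, 0, 0, 0, 100]
    - [0, 0, 0, 0, 0, 0, 60]
    - [0, 0, 0, 0, 0, 0, 60]
    - [0, 0, 0, 0, 0, 0, 60]
    - [0, 0, 0, 0, 0, 0, 60]
    - [0, 0, 0, 0, 0, 0, 60]
    - [0, 0, 0, 0, 0, 0, 60]
    - [0, 0, 0, 0, 0, 0.3, 60]
    - [0, 0, 0, 0, 0, 0.5, 60]
    - [0, 0, 0, 0, 0, 0.7, 60]
  grip_force: 15

```text
time_s: 20.0
eef_pos: [0.5026, -0.265, 0.0548]
tool_rot: [1.0, 0.001, -0.0, -0.0]
force: [0.2, 0.3, -1.4]
grip_width: 0.729
gripper_force: 15.0
```

Emit:
carry_out:
  series:
    - [0, 0, 0, 0, 0, 1, 60]
    - [0, 0, 0, 0, 0, 2, 60]
    - [0, 0, 0, 0, 0, 1, 60]
    - [0, 0, 0, 0, 0, 0, 60]

```text
time_s: 20.5
eef_pos: [0.5033, -0.2652, 0.0955]
tool_rot: [1.0, 0.001, 0.001, 0.0]
force: [0.1, 0.9, -1.8]
grip_width: 0.731
gripper_force: 15.0
```

```bash
python3 - <<'E'
from h import *
a=vision.get_image("scene")
s=robot.get_state();print(s["eef_pos"],s["grip_width"],s["force"])
fit("dosing_ring",np.r_[ring(.0325,.024),ring(.0325,.004),ring(.024,0)],[a],[.5,-.26],z=s["eef_pos"][2]-.009)
cv2.imwrite("pics/c9.png",cv2.resize(a["frame"][150:280,320:460],None,fx=3,fy=3)[:,:,::-1])
E
```

```text
[ 0.50284379 -0.26498359  0.09465067] 0.7254240500003771 [-0.36054194  0.46044745 -0.56983982]
dosing_ring [ 0.4973 -0.2697] res [-0.  0.] area obs/model [(731, 993, 0.85)]
```

View pics/c9.png

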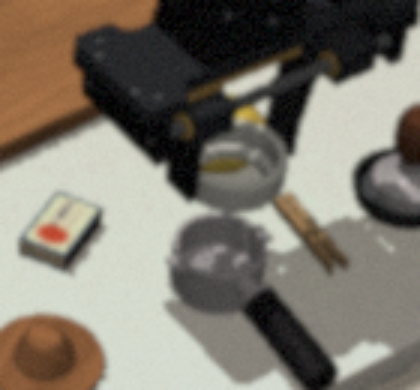

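The ring is lifted level, and the holder has stayed put with its cup open. Taking the ring to the cone.

Emit:
carry_out:
  series:
    - [0, 0, 0, -0.1, 3, 0, 60]
    - [0, 0, 0, -0.1, 4, 0, 60]
    - [0, 0, 0, -0.1, 4, 0, 60]
    - [0, 0, 0, 0, 2.1, -0.5, 60]
    - [0, 0, 0, 0, 0, -1, 60]
    - [0, 0, 0, 0, 0, -1.5, 60]
    - [0, 0, 0, 0, 0, -1.5, 60]
    - [0, 0, 0, 0, 0, -1, 60]
    - [0, 0, 0, 0, 0, -0.8, 60]
    - [0, 0, 0, 0, 0, -0.6, 60]
    - [0, 0, 0, 0, 0, -0.4, 60]
    - [0, 0, 0, 0, 0, 0, 60]

```text
time_s: 22.1
eef_pos: [0.4997, -0.1339, 0.0215]
tool_rot: [1.0, 0.001, -0.0, -0.0]
force: [0.9, -0.6, -1.3]
grip_width: 0.729
gripper_force: 15.0
```

Emit:
carry_out:
  series:
    - [0, 0, 0, 0, 0, -0.3, 60]
    - [0, 0, 0, 0, 0, -0.2, 60]
    - [0, 0, 0, 0, 0, -0.1, 60]
    - [0, 0, 0, 0, 0, 0, 60]
    - [0, 0, 0, 0, 0, 0, 60]

```text
time_s: 22.72
eef_pos: [0.4998, -0.1339, 0.0157]
tool_rot: [1.0, 0.001, 0.0, -0.0]
force: [-1.9, 0.3, 3.4]
grip_width: 0.727
gripper_force: 15.0
```

Emit:
carry_out:
  series:
    - [0, 0, 0, 0, 0, 0, 75]
    - [0, 0, 0, 0, 0, 0, 85]
    - [0, 0, 0, 0, 0, 0, 90]
    - [0, 0, 0, 0, 0, 0, 90]
    - [0, 0, 0, 0, 0, 0, 90]
    - [0, 0, 0, 0, 0, 1.5, 90]
    - [0, 0, 0, 0, 0, 2.5, 100]
    - [0, 0, 0, 0, 0, 3, 100]
    - [0, 0, 0, -1, -3, 0, 100]
    - [0, 0, 0, -1, -3, 0, 100]
    - [0, 0, 0, -1, -3, 0, 100]
    - [0, 0, 0, -1, 0, 0, 100]

```text
time_s: 24.22
eef_pos: [0.4593, -0.2264, 0.0866]
tool_rot: [1.0, -0.0, 0.0, 0.0]
force: [-0.3, 0.9, -0.8]
grip_width: 1.001
gripper_force: 0.0
```

```bash
python3 - <<'E'
from h import *
a=vision.get_image("scene");b=vision.get_image("top")
s=robot.get_state();print(s["eef_pos"],s["grip_width"],s["force"])
fit("dosing_ring",cyl(.0325,.010,.030),[a,b],[.5,-.13])
# holder: full model
def holder(x,y,t):
    box=lambda x0,x1,w,z0,z1:np.array([[p,q,r] for p in(x0,x1) for q in(-w,w) for r in(z0,z1)])
    parts=[cyl(.030,0,.034),box(-.044,-.028,.0065,.0195,.0325),box(-.118,-.044,.012,.014,.038),box(-.005,.005,.035,.02,.03)]
    c,s_=np.cos(t),np.sin(t); M=np.array([[c,-s_,0],[s_,c,0],[0,0,1]])
    return [p@M.T+[x,y,0] for p in parts]
def mask(im,v):
    m=np.zeros((480*4,640*4),np.uint8)
    for p in holder(*v):
        u=np.array([proj(im,q) for q in p]); cv2.fillConvexPoly(m,cv2.convexHull(np.round(u*4+1.5).astype(np.int32)),1)
    return cv2.resize(m.astype(np.float32),(640,480),interpolation=cv2.INTER_AREA)
from scipy.optimize import minimize
obs=[]
for im,n in((a,'s'),(b,'t')):
    c=spotter.cut_out("filter_holder",im)
    if c: obs.append((im,c[0]["region"].astype(np.float32))); print(n,c[0]["p"],c[0]["region"].sum(),mask(im,(.503,-.264,-.115)).sum())
f=lambda v,o=obs:sum(np.abs(cv2.GaussianBlur(mask(im,v)-m,(0,0),1.5)).sum() for im,m in o)
for o in (obs,obs[:1],obs[1:]):
  if o:
    r=minimize(f,(.503,-.264,-.115),args=(o,),method="Nelder-Mead",options=dict(initial_simplex=np.array([[.503,-.264,-.115],[.51,-.264,-.115],[.503,-.257,-.115],[.503,-.264,-.05]]),maxiter=60)); print(np.round(r.x,4),r.fun)
c=np.hstack([cv2.resize(a["frame"][190:300,290:440],None,fx=2.6,fy=2.6),cv2.resize(b["frame"][220:330,300:450],None,fx=2.6,fy=2.6)])
cv2.imwrite("pics/c10.png",c[:,:,::-1])
E
```

```text
[ 0.45901993 -0.2238949   0.08614998] 1.0002165715669065 [-0.65207886  0.50066866 -0.51985005]
dosing_ring [ 0.5005 -0.1346] res [-0.9 -0.7  0.6  1.5] area obs/model [(948, 1021, 0.83), (430, 597, 0.73)]
s 0.88 1333 1693.375
[ 0.5002 -0.2657 -0.1799] 334.91644287109375
[ 0.5002 -0.2657 -0.1799] 334.91644287109375
```

View pics/c10.png

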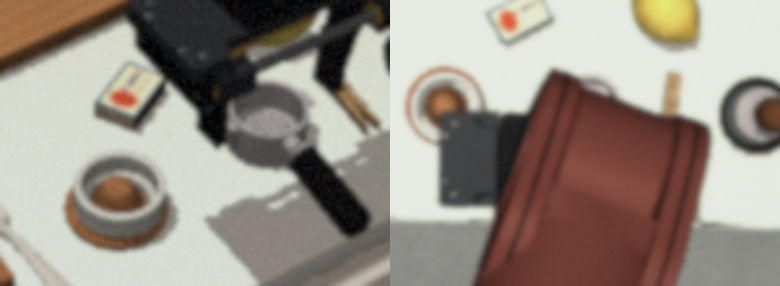

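The ring lies flat over the cone. The holder is at about (0.502, -0.265), so I grip its handle near the neck, turned by about -0.14 rad.

Emit:
carry_out:
  series:
    - [0, 0, -0.07, -0.6, -1.6, 0, 100]
    - [0, 0, -0.07, -0.6, -1.7, 0, 100]
    - [0, 0, 0, 0, 0, -2, 100]
    - [0, 0, 0, 0, 0, -2, 100]
    - [0, 0, 0, 0, 0, -2, 100]
    - [0, 0, 0, 0, 0, -1.2, 100]
    - [0, 0, 0, 0, 0, -0.4, 100]
    - [0, 0, 0, 0, 0, 0, 60]

```text
time_s: 25.52
eef_pos: [0.4479, -0.2573, 0.0098]
tool_rot: [0.998, -0.069, 0.0, 0.0]
force: [-0.8, 0.6, 0.1]
grip_width: 0.952
gripper_force: 0.0
```

Emit:
carry_out:
  series:
    - [0, 0, 0, 0, 0, 0, 40]
    - [0, 0, 0, 0, 0, 0, 40]
    - [0, 0, 0, 0, 0, 0, 30]
    - [0, 0, 0, 0, 0, 0, 25]
    - [0, 0, 0, 0, 0, 0, 15]
    - [0, 0, 0, 0, 0, 0, 15]
    - [0, 0, 0, 0, 0, 0, 15]
    - [0, 0, 0, 0, 0, 0, 15]
    - [0, 0, 0, 0, 0, 0, 15]
    - [0, 0, 0, 0, 0, 0, 15]
  grip_force: 45

```text
time_s: 26.78
eef_pos: [0.4477, -0.257, 0.0095]
tool_rot: [0.998, -0.069, -0.0, -0.0]
force: [-0.6, -0.1, 0.0]
grip_width: 0.264
gripper_force: 45.0
```

Emit:
carry_out:
  series:
    - [0, 0, 0, 0, 0, 0.4, 15]
    - [0, 0, 0, 0, 0, 0.8, 15]
    - [0, 0, 0, 0, 0, 1.2, 15]
    - [0, 0, 0, 0, 0, 2, 15]
    - [0, 0, 0, 0, 0, 2, 15]
    - [0, 0, 0, 0, 0, 1.6, 15]
    - [0, 0, 0, 0, 0, 0, 15]
    - [0, 0, 0, 0, 0, 0, 15]

```text
time_s: 27.78
eef_pos: [0.4473, -0.2568, 0.089]
tool_rot: [0.998, -0.069, -0.0, -0.0]
force: [-0.3, -0.3, -2.1]
grip_width: 0.26
gripper_force: 44.9
```

```bash
python3 - <<'E'
from h import *
a=vision.get_image("scene")
s=robot.get_state();print(s["eef_pos"],s["grip_width"],s["force"],s["torque"])
cv2.imwrite("pics/c11.png",cv2.resize(a["frame"][130:290,320:480],None,fx=3,fy=3)[:,:,::-1])
E
```

```text
[ 0.44723508 -0.25667283  0.08876569] 0.26415517288557006 [ 0.14391661  0.09550555 -3.04840537] [0.0952512  0.11037583 0.02055643]
```

View pics/c11.png

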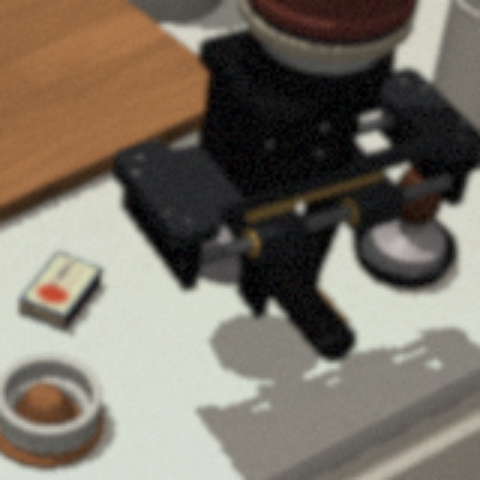

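The holder is gripped at the handle and up 8 cm, and the ring is still on its stand. Carrying it over the others to the cradle, turning it back to 0.

Emit:
carry_out:
  series:
    - [0, 0, 0, 0, 2.5, 0, 15]
    - [0, 0, 0.014, 0, 4, 0, 15]
    - [0, 0, 0.014, 0, 4, 0, 15]
    - [0, 0, 0.014, 0, 4, 0, 15]
    - [0, 0, 0.014, 0, 4, 0, 15]
    - [0, 0, 0.014, 0, 4, 0, 15]
    - [0, 0, 0.014, -0.1, 4, 0, 15]
    - [0, 0, 0.014, -0.1, 4, 0, 15]
    - [0, 0, 0.014, -0.1, 4, 0, 15]
    - [0, 0, 0.014, -0.1, 4, 0, 15]
    - [0, 0, 0.012, 0, 2, 0, 15]
    - [0, 0, 0, 0, 0, -1, 15]

```text
time_s: 29.32
eef_pos: [0.444, 0.1492, 0.0794]
tool_rot: [1.0, 0.002, 0.0, -0.0]
force: [-0.4, -0.4, -2.8]
grip_width: 0.265
gripper_force: 45.0
```

```bash
python3 - <<'E'
from h import *
a=vision.get_image("scene");b=vision.get_image("top")
s=robot.get_state();print(s["eef_pos"],s["tool_rot"],s["grip_width"],s["force"])
z=s["eef_pos"][2]-.0095
P=cyl(.030,0,.034)
fit("filter_holder",P,[a],[.5,.15],z=z,hull=False)
c=np.hstack([cv2.resize(a["frame"][260:390,120:270],None,fx=2.6,fy=2.6),cv2.resize(b["frame"][200:330,140:290],None,fx=2.6,fy=2.6)])
# overlay of expected cup rim in scene
for p in ring(.030,z+.034,60)+[s["eef_pos"][0]+.0557,s["eef_pos"][1],0]:
    for im,o,sh in((a,(120,260),0),(b,(140,200),390)):
        u=proj(im,p); cv2.circle(c,(int((u[0]-o[0]+.5)*2.6)+sh,int((u[1]-o[1]+.5)*2.6)),1,(255,0,0),-1)
cv2.imwrite("pics/c12.png",c[:,:,::-1])
E
```

```text
[0.4428247  0.14651925 0.07787868] [ 9.99998833e-01 -8.59505254e-05 -1.40967445e-03  5.82831548e-04] 0.26145909293217445 [ 0.26358653 -0.84377779 -3.9940188 ]
filter_holder [0.4299 0.1464] res [-0. -0.] area obs/model [(975, 1766, 0.59)]
```

View pics/c12.png

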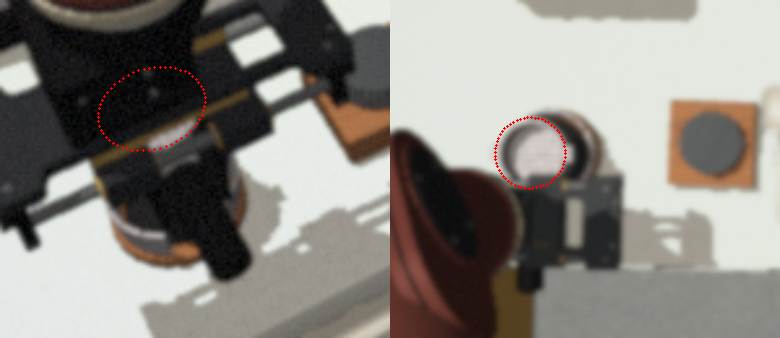

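In the top view, the rim I predicted (circle about (530,152)) matches the cup, and the gap lies under the neck. Lowering with a force check.

Emit:
carry_out:
  series:
    - [0, 0, 0, 0, 0, -1.5, 15]
    - [0, 0, 0, 0, 0, -1.5, 15]
    - [0, 0, 0, 0, 0, -0.8, 15]
    - [0, 0, 0, 0, 0, -0.5, 15]
    - [0, 0, 0, 0, 0, -0.5, 15]
    - [0, 0, 0, 0, 0, 0, 15]

```text
time_s: 30.22
eef_pos: [0.4437, 0.1481, 0.0314]
tool_rot: [1.0, 0.0, -0.0, 0.0]
force: [-0.5, -0.6, -3.0]
grip_width: 0.262
gripper_force: 44.9
```

Emit:
carry_out:
  series:
    - [0, 0, 0, 0, 0, -0.4, 15]
    - [0, 0, 0, 0, 0, -0.3, 15]
    - [0, 0, 0, 0, 0, 0, 15]

```text
time_s: 30.6
eef_pos: [0.4436, 0.148, 0.0243]
tool_rot: [1.0, 0.0, -0.0, 0.0]
force: [0.2, -0.2, -1.8]
grip_width: 0.264
gripper_force: 44.9
```

Emit:
carry_out:
  series:
    - [0, 0, 0, 0, 0, -0.3, 15]
    - [0, 0, 0, 0, 0, -0.1, 15]
    - [0, 0, 0, 0, 0, 0, 15]
    - [0, 0, 0, 0, 0, 0, 15]

```text
time_s: 31.1
eef_pos: [0.4438, 0.148, 0.0206]
tool_rot: [1.0, 0.0, 0.0, -0.0]
force: [-0.2, -0.6, -2.3]
grip_width: 0.266
gripper_force: 44.9
```

Emit:
carry_out:
  series:
    - [0, 0, 0, 0, 0, -0.1, 15]
    - [0, 0, 0, 0, 0, -0.1, 15]
    - [0, 0, 0, 0, 0, 0, 15]
    - [0, 0, 0, 0, 0, 0, 15]

```text
time_s: 31.6
eef_pos: [0.4436, 0.1481, 0.0191]
tool_rot: [1.0, 0.0, -0.0, 0.0]
force: [-4.9, -1.6, 10.9]
grip_width: 0.265
gripper_force: 44.9
```

Contact at the seated height. Releasing, rising and backing away.

Emit:
carry_out:
  series:
    - [0, 0, 0, 0, 0, 0, 30]
    - [0, 0, 0, 0, 0, 0, 40]
    - [0, 0, 0, 0, 0, 0, 60]
    - [0, 0, 0, 0, 0, 0, 60]
    - [0, 0, 0, 0, 0, 0, 60]
    - [0, 0, 0, 0, 0, 1, 60]
    - [0, 0, 0, 0, 0, 3, 60]
    - [0, 0, 0, 0, 0, 4, 60]
    - [0, 0, 0, 0, 0, 5, 60]
    - [0, 0, 0, 0, 0, 5, 60]

```text
time_s: 32.85
eef_pos: [0.4435, 0.1482, 0.2009]
tool_rot: [1.0, 0.001, 0.0, -0.0]
force: [0.3, 0.2, -0.3]
grip_width: 0.599
gripper_force: 0.0
```

Emit:
carry_out:
  series:
    - [0, 0, 0, 0, -6, 1, 60]
    - [0, 0, 0, 0, -6, 1, 60]
    - [0, 0, 0, 0, -6, 1, 60]
    - [0, 0, 0, 0, -6, 0, 60]
    - [0, 0, 0, 0, -6, 0, 60]
    - [0, 0, 0, 0, -6, 0, 60]
    - [0, 0, 0, 0, -6, 0, 60]
    - [0, 0, 0, 0, -6, 0, 60]
    - [0, 0, 0, 0, -6, 0, 60]
    - [0, 0, 0, 0, 0, 0, 60]

```text
time_s: 34.1
eef_pos: [0.4416, -0.3967, 0.2284]
tool_rot: [1.0, -0.003, -0.001, 0.0]
force: [-0.3, 1.1, 0.2]
grip_width: 0.599
gripper_force: 0.0
```

```bash
python3 - <<'E'
from h import *
a=vision.get_image("scene");b=vision.get_image("top")
s=robot.get_state();print(s["time_s"],s["eef_pos"],s["grip_width"],s["force"])
fit("dosing_ring",cyl(.0325,.010,.030),[a,b],[.5,-.13])
fit("leveller",cyl(.0285,.024,.044),[a,b],[.5,0])
fit("ring_cone",cyl(.037,0,.006),[a,b],[.5,-.13])
c=np.hstack([cv2.resize(a["frame"][230:370,140:360],(400,255)),cv2.resize(b["frame"][215:320,170:340],(400,255))])
cv2.imwrite("pics/c13.png",c[:,:,::-1])
E
```

```text
34.2 [ 0.44369856 -0.39192181  0.22867866] 0.5979338143637232 [-0.58726829 -0.360947   -0.00351946]
dosing_ring [ 0.4989 -0.1358] res [ 0.2 -0.4 -0.5  0.1] area obs/model [(944, 1022, 0.78), (581, 597, 0.68)]
leveller [0.511  0.0006] res [ 0.2 -0.2 -0.4  0.1] area obs/model [(875, 936, 0.72), (431, 486, 0.61)]
ring_cone [ 0.4992 -0.1308] res [-0.5 -1.8 -0.5  1.8] area obs/model [(814, 1061, 0.89), (546, 742, 0.75)]
```

View pics/c13.png

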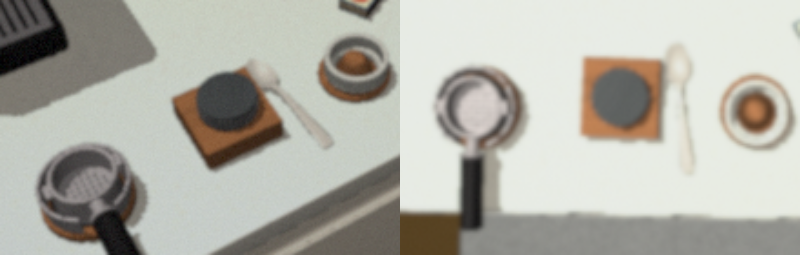

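The holder sits level in the cradle with its neck in the gap (top view: cup about (472,107), handle straight towards the robot). The leveller and ring are seated and the spoon hasn't moved. Handing in.

```bash
python3 -c "
from bench import robot
print(robot.sign_off())"
```

```text
the job is handed in; nothing more can be done
None
```

I took the pile apart and handed the job in at about 34 s: the last pictures show the tamper, leveller, dosing ring and filter holder in their places and the lemon and teaspoon not visibly moved, but the hand-in returned no verdict.

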